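# Shut the snap-lock hardware case under the shelf

### The arm

A 6-joint arm with a two-finger parallel gripper is mounted at the origin on a cart in front of the work surface, level with it; the furniture and walls round the work are solid. World frame = base frame: x ahead of the robot, y to its left, z up, the work surface at z = 0. Lengths are in m, angles in rad, forces in N, time in s.
With the tool pointing down it reaches from about 0.3 to 0.775 m from the base axis. Payload 14.6 kg.
Tool frame: the origin (TCP) lies on the front face of the gripper's body, between the roots of the fingers; the fingertips stand 97 mm ahead of it and the grasp point (between the pads) lies 78 mm ahead of it; z points along the fingers, x is the direction in which the jaws open and shut, and the axes are right-handed (so a half turn about z gives the same grasp; the last joint's range is limited). The gripper opens to 94 mm and grips with 3 to 60 N. Pads are 16 mm wide; open, the fingers measure 119 mm over their backs; the gripper's body (75 mm by 177 mm) begins 78 mm behind the grasp point.
Start: joints at [1.173, 0.3, 1.521, -0, 1.321, -0.067], TCP at [0.179, 0.52, 0.303] pointing down, gripper open.
Joint ranges: [-3.03, 3.03], [-0.79, 2.21], [0.23, 2.52], [-1.04, 4.18], [0, 3.07], [-2.55, 2.55]. Speed limits (rad/s): [2.22, 2.22, 2.57, 3.14, 3.14, 3.14].

### API

Orientations are given as [roll, pitch, yaw] about the fixed x, y, z axes, in that order (R = Rz(yaw) Ry(pitch) Rx(roll)).
In Python, from station import sensors, camera, ctrl gives the robot as it stands.
- The arm moves only by the tool move_arm, never from a script. Its argument "rows" is text: rows parted by semicolons, each of 6 numbers parted by spaces: the shift along the tool's x, y, z in mm, then the turn, a rotation vector about the tool's x, y, z in rad. In form: x y z wx wy wz; .... A call has 1 to 20 rows; each row shifts and turns the pose as measured when the row begins, along the tool's axes as they then stand; what a row does not reach is not made up. A row lasts 1/8 s, in which the tool goes at most 62.5 mm and 10.7 degrees, less where a joint would pass 70% of its speed; a pose out of reach is approached as far as the arm can. A call with a gripper value outside its range is refused whole. "grip" is the opening, from -1 (shut) to 1 (fully open), set as the call begins (left out, the last holds). The fingers move at their own pace and stop on an object; "newtons" is the grip in N (left out, the last holds). Time passes only in rows, so rows that do not move let the fingers close. It gives the time, the measured TCP pose, the force and the opening at its end, in the units of the state.
- sensors.get_obs(): the state, without advancing time (a new reading comes with each control period).
- camera(name): name is "scene" or "top" or "wrist"; returns a dict with "color" (384x512x3 uint8, blue, green, red), "z_map" (384x512 float32, m along the optical axis (not along the pixel's ray), 0 where there is no reading), "mtx" (3x3 intrinsics, pixels), "distortion" ([k1, k2, p1, p2, k3] as OpenCV has them; the pictures are not rectified), "position" and "attitude" of the camera in the world; the wrist camera has in their place "hand_eye" (4x4, takes a point from camera to tool coordinates, whose origin is the TCP and whose axes are the tool frame's). Camera axes: x right, y down, z forward; pixel columns grow to the right and rows downward; lengths in m; the calibration is good to about 2 mm. A picture is of the moment at which its call begins: read the wrist's pose just before it.
- ctrl.hand_in(): hands the job in, once; it reports no verdict.
The state is a dict: "time_s": time; "qpos": joint angles; "joint_vel": joint speeds; "tau": joint torques, N m; "ee_pos": TCP position; "eef_rot": TCP orientation; "force": force on the tool from outside, world axes, zero at the start; "moment": the same for the moment, N m; "grip_width": finger opening in m.
Only numpy, scipy, OpenCV 4.12 (cv2) and the standard library are available. Lean on these libraries where they do the work, as an engineer would, in place of code of your own. Each camera call takes 0.05 s, during which the arm holds its last target.

### The job

Close up the hardware case that stands under the low tool shelf: first press its lid down by the front tab until it snaps flat, then flip all four side clips down, one after another, until each has snapped home against the case and stays. The case is loose: press with about the force of a fingertip, so that it stays where it stands (within about 2 cm) and is not hit hard, and leave the things lying about as they are.

Things in the scene. Friction and masses are not known exactly. Their poses are not given: they have to be found in the camera images.
- case: grey plastic hardware case, 220 (x) x 144 (y) x 84 mm high with its lid shut, loose on the table (2.8 to 3.6 kg, slides if pushed sideways with over about 12 N). Origin: centre of its underside; x points from the lid's front tab to the lid's hinge (away from the robot), y to its left, z up. Two clips hang from the lid over each side, 110 mm apart
- lid (a joint): angle of the case's lid (rad): 0 = flat shut, grows as its front rises; range 0 to 0.5. Hinge axis along the case's y, 110 mm behind the origin and 70 mm up. A stiff hinge keeps it where it is left; a front catch resists from about 0.032 down to 0.018 rad (about 6 N down on the tab), then snaps
- lid_tab (a point): middle of the upper face of the lid's front tab, a 56 mm wide, 8 mm thick lip that sticks out about 20 mm in front of the lid; 126 mm in front of the case's origin and 80 mm up when the lid is shut. Press here to shut the lid. Turns with the lid
- shelf: fixed plywood tool shelf over the case: board 232 x 164 x 14 mm, underside 150 mm up, on one upright behind the case. Origin on the table, about under the case's centre; x away from the robot, z up. The board spans x -80 to 152, y -82 to 82 mm, edge strips to z 170, so only the lid's front is free above; the clips are reached from left and right, tool leaning outwards about 35 degrees
- offcut: loose wooden offcut, 40 x 120 x 22 mm, on the table in front of the case to the right; origin at the centre of its underside
- left_near (a joint): angle of the left side's clip nearer to the robot (rad): 0 = snapped flat against the case's side, 1.57 = sticking straight out sideways, up to 2.1. A light spring swings it back open until it has snapped: a catch resists from 0.25 to 0.09 rad (about 5 N, 34 mm from its hinge); once past, it stays shut
- left_near_hinge (a point): middle of that clip's hinge pin, which lies along the case's x axis at the lid's left edge (79 mm to the left of the case's middle, 74 mm up when the lid is shut). The clip is a plate 44 mm wide, 41 mm long from the pin; outer face 5 mm off the pin's axis, with a 3 mm lip along its last 4 mm. Shut, it hangs straight down
- left_far (a joint): angle of the left side's clip farther from the robot (rad): 0 = snapped flat against the case's side, 1.57 = sticking straight out sideways, up to 2.1. A light spring swings it back open until it has snapped: a catch resists from 0.25 to 0.09 rad (about 5 N, 34 mm from its hinge); once past, it stays shut
- left_far_hinge (a point): middle of that clip's hinge pin, which lies along the case's x axis at the lid's left edge (79 mm to the left of the case's middle, 74 mm up when the lid is shut). The clip is a plate 44 mm wide, 41 mm long from the pin; outer face 5 mm off the pin's axis, with a 3 mm lip along its last 4 mm. Shut, it hangs straight down
- right_near (a joint): angle of the right side's clip nearer to the robot (rad): 0 = snapped flat against the case's side, 1.57 = sticking straight out sideways, up to 2.1. A light spring swings it back open until it has snapped: a catch resists from 0.25 to 0.09 rad (about 5 N, 34 mm from its hinge); once past, it stays shut
- right_near_hinge (a point): middle of that clip's hinge pin, which lies along the case's x axis at the lid's right edge (79 mm to the right of the case's middle, 74 mm up when the lid is shut). The clip is a plate 44 mm wide, 41 mm long from the pin; outer face 5 mm off the pin's axis, with a 3 mm lip along its last 4 mm. Shut, it hangs straight down
- right_far (a joint): angle of the right side's clip farther from the robot (rad): 0 = snapped flat against the case's side, 1.57 = sticking straight out sideways, up to 2.1. A light spring swings it back open until it has snapped: a catch resists from 0.25 to 0.09 rad (about 5 N, 34 mm from its hinge); once past, it stays shut
- right_far_hinge (a point): middle of that clip's hinge pin, which lies along the case's x axis at the lid's right edge (79 mm to the right of the case's middle, 74 mm up when the lid is shut). The clip is a plate 44 mm wide, 41 mm long from the pin; outer face 5 mm off the pin's axis, with a 3 mm lip along its last 4 mm. Shut, it hangs straight down

How it is judged:
On the way, in this order (a step that is already met when the one before it is completed fails the run):
1. the lid is pressed flat and has snapped, the clips still open (value of joint lid below 0.014 rad and value of joint each of left_near, left_far, right_near, right_far above 0.5 rad), for 0.2 s.
2. all four clips are snapped home (value of joint each of left_near, left_far, right_near, right_far below 0.06 rad), for 0.2 s.
At the end, for the whole second after the job is handed in: The lid is flat (within 0.014 rad), all four clips are home (within 0.06 rad) and stay there; the case is at rest within 25 mm of where it stood (all of step 2 and value of joint lid below 0.014 rad and distance of case from where it was at the start of the episode below 0.025 m and linear speed of case below 0.01 m/s); the robot touches nothing.
It fails at once if a clip is folded down while the lid is still up (value of joint lid above 0.03 rad and value of joint any of left_near, left_far, right_near, right_far below 0.5 rad).
It fails at once if the case is shoved more than 25 mm (distance of case from where it was at the start of the episode above 0.025 m).
It fails at once if the case, its lid or a clip is hit or pressed with more than 45 N (contact force between the fingers and case above 45 N).
It fails at once if the offcut is pushed more than 30 mm (distance of offcut from where it was at the start of the episode above 0.03 m).
It also fails if it takes over 69 s, if anything falls off the work surface, if the arm or the gripper's body presses on something with over 40 N, if the wrist force passes 120 N, or if a joint passes its speed limit or range.

## Working session

There is one attempt and no reset: what is moved stays moved. The work goes in short steps, Python scripts to look and compute and a tool call to move; the robot and the scene stay as the last step left them, time stands still between calls to the robot, and variables do not carry over. Pictures are saved under pics/ and viewed, and the job is handed in when it is done.

Besides the shell and the picture viewer there is one more tool, called after ">>>" as a command line: name --argument value ..., lists and objects as JSON in quotes. move_arm: Moves the arm, as the interface text tells. Its arguments: {"type":"object","properties":{"rows":{"type":"string"},"grip":{"type":"number"},"newtons":{"type":"number"}},"required":["rows"]}

```bash
ls; mkdir -p pics; python3 - <<'E'
from station import sensors,camera,ctrl
import cv2,numpy as np
print(sensors.get_obs())
for n in ["scene","top","wrist"]:
    c=camera(n); cv2.imwrite(f"pics/{n}0.png",c["color"]); np.savez(f"{n}0.npz",**c)
    print(n,{k:c[k] for k in c if k not in("color","z_map")})
E
```

```text
pics
{'time_s': 0.0, 'qpos': array([ 1.17337561e+00,  3.00467888e-01,  1.52158630e+00, -9.98030845e-06,
        1.32068586e+00, -6.65833150e-02]), 'joint_vel': array([ 7.94469556e-04, -7.42766832e-05,  6.60732083e-04, -6.78595966e-04,
       -2.63808336e-03, -5.02810605e-04]), 'tau': array([ 1.02352151e-03, -5.31776798e+01, -3.52749896e+01,  7.09126191e-02,
        2.40256899e-02, -7.01363865e-05]), 'ee_pos': array([0.17859669, 0.52003642, 0.30208582]), 'eef_rot': array([-3.14152596e+00,  1.14549138e-03,  1.23996144e+00]), 'force': array([-0.10515049, -0.16247515,  1.16517813]), 'moment': array([-0.01903711,  0.04275503,  0.01955316]), 'grip_width': 0.09357353777005847}
scene {'mtx': array([[467.83129588,   0.        , 248.15535619],
       [  0.        , 467.83129588, 190.4943232 ],
       [  0.        ,   0.        ,   1.        ]]), 'distortion': array([-0.06358513,  0.        ,  0.        ,  0.        ,  0.        ]), 'position': array([-0.1585585 , -0.54588429,  0.60296728]), 'attitude': array([-2.11158444, -0.02290855, -0.94275861])}
top {'mtx': array([[422.33746141,   0.      
[... 241 characters left out ...]
, -0.05321787,  0.90332978]), 'attitude': array([-3.01625221,  0.0175323 , -1.55469612])}
wrist {'mtx': array([[274.8509024 ,   0.        , 255.6378685 ],
       [  0.        , 274.8509024 , 192.60228215],
       [  0.        ,   0.        ,   1.        ]]), 'distortion': array([-0.02103272,  0.        ,  0.        ,  0.        ,  0.        ]), 'hand_eye': array([[ 9.99998824e-01,  7.29272832e-04,  1.34891449e-03,
         2.90021278e-04],
       [-1.07605334e-03,  9.60445878e-01,  2.78464643e-01,
        -8.12268734e-02],
       [-1.09248266e-03, -2.78465767e-01,  9.60445534e-01,
        -8.24039779e-02],
       [ 0.00000000e+00,  0.00000000e+00,  0.00000000e+00,
         1.00000000e+00]])}
```

View pics/scene0.png

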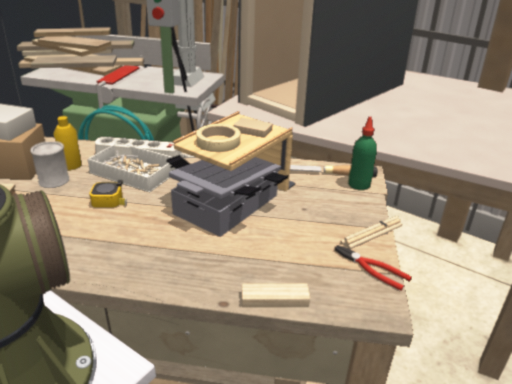

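View pics/top0.png

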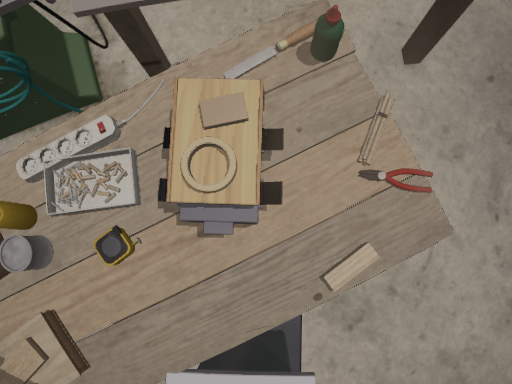

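```bash
cat > h.py <<'E'
import numpy as np,cv2
from scipy.spatial.transform import Rotation as R
def load(n): return dict(np.load(n,allow_pickle=True))
def world(c,T=None):
    h,w=c["z_map"].shape
    u,v=np.meshgrid(np.arange(w,dtype=float),np.arange(h,dtype=float))
    p=cv2.undistortPoints(np.stack([u,v],-1).reshape(-1,1,2),c["mtx"],c["distortion"]).reshape(h,w,2)
    z=c["z_map"]; P=np.dstack([p*z[...,None],z])
    if T is None: Rm=R.from_euler('xyz',c["attitude"]).as_matrix();t=c["position"]
    else: Rm=T[:3,:3];t=T[:3,3]
    return P@Rm.T+t
E
python3 - <<'E'
from h import *
for n,(x0,x1,y0,y1) in {"top":(140,310,60,250),"scene":(155,310,110,240)}.items():
    c=load(n+"0.npz");W=world(c)
    cv2.imwrite(f"pics/{n}_crop.png",cv2.resize(c["color"][y0:y1,x0:x1],None,fx=4,fy=4,interpolation=cv2.INTER_CUBIC)[:600*2])
    np.save(n+"W.npy",W)
W=np.load("topW.npy")
for (u,v) in [(218,228),(210,228),(228,228),(205,215),(185,215),(255,215),(265,131),(280,131),(275,148),(272,193),(280,185),(280,200),(163,138),(160,190),(180,90),(260,90),(350,265),(100,270)]:
    print((u,v),W[v,u].round(4))
E
```

```text
(218, 228) [0.4553 0.0386 0.1078]
(210, 228) [0.455  0.0539 0.1061]
(228, 228) [0.4556 0.0197 0.1077]
(205, 215) [0.4792 0.0637 0.1093]
(185, 215) [0.4785 0.1019 0.109 ]
(255, 215) [ 0.4809 -0.0307  0.1076]
(265, 131) [ 0.6492 -0.047   0.0829]
(280, 131) [ 0.6488 -0.0768  0.0859]
(275, 148) [ 0.6132 -0.0671  0.091 ]
(272, 193) [ 0.5235 -0.0622  0.1021]
(280, 185) [ 0.5385 -0.0771  0.1071]
(280, 200) [ 0.5097 -0.0773  0.1094]
(163, 138) [0.6517 0.1787 0.0018]
(160, 190) [0.5252 0.1518 0.1103]
(180, 90) [0.7048 0.1097 0.166 ]
(260, 90) [ 0.7036 -0.0376  0.1708]
(350, 265) [ 0.3836 -0.2268  0.0218]
(100, 270) [ 0.3589  0.3088 -0.002 ]
```

```bash
python3 - <<'E'
from h import *
W=np.load("topW.npy");X,Y,Z=W[...,0],W[...,1],W[...,2]
v,u=np.mgrid[:384,:512]
box=(u>140)&(u<300)&(v>60)&(v<250)
m=box&(Z>0.06)&(Z<0.14)
def rep(n,mm):
    q=W[mm]; print(n,len(q),"min",np.percentile(q,2,0).round(4),"max",np.percentile(q,98,0).round(4),"mean",q.mean(0).round(4))
rep("tab",m&(v>223)&(v<245)&(u>195)&(u<245))
rep("lidfront",m&(v>207)&(v<219)&(u>175)&(u<265))
rep("RN",m&(u>264)&(v>165)&(v<215))
rep("RF",m&(u>266)&(v>115)&(v<160))
rep("LN",m&(u<171)&(v>165)&(v<215))
rep("LF",m&(u<171)&(v>115)&(v<160))
rep("shelf",box&(Z>0.155)&(Z<0.19))
rep("offcut",(u>310)&(u<390)&(v>235)&(v<295)&(Z>0.012)&(Z<0.05))
# plane of lid & tab slope
mm=m&(v>205)&(u>175)&(u<265)
q=W[mm];A=np.c_[q,np.ones(len(q))]
print(np.linalg.lstsq(np.c_[q[:,:2],np.ones(len(q))],q[:,2],rcond=None)[0])
for r in (188,192,196): print(r,[ (round(float(Y[r,k]),3),round(float(Z[r,k]),3)) for k in range(255,286,2)])
for r in (130,138): print(r,[ (round(float(Y[r,k]),3),round(float(Z[r,k]),3)) for k in range(255,286,2)])
for r in (185,190,195): print(r,[ (round(float(Y[r,k]),3),round(float(Z[r,k]),3)) for k in range(155,176,2)])
for r in (132,138): print(r,[ (round(float(Y[r,k]),3),round(float(Z[r,k]),3)) for k in range(155,176,2)])
# lid edges: left/right edges at rows
for r in (212,216,220,228,233):
    k=np.where(m[r])[0]; print(r,k.min(),k.max(),W[r,k.min()].round(4),W[r,k.max()].round(4))
for k in (208,218,228): 
    r=np.where(m[:,k])[0]; print(k,r.max(),W[r.max(),k].round(4), [round(float(W[j,k,0]),3) for j in r],[round(float(W[j,k,2]),3) for j in r])
S=np.load("sceneW.npy");print("scene")
ms=(S[...,0]>.4)&(S[...,0]<.8)&(np.abs(S[...,1]-.03)<.2)&(S[...,2]>.01)
print(np.isfinite(S).all())
f=ms&(S[...,2]<0.06); cv2.imwrite("pics/f.png",f.astype(np.uint8)*255)
E
```

```text
tab 321 min [0.4439 0.012  0.1047] max [0.4631 0.0651 0.1112] mean [0.4536 0.0382 0.1082]
lidfront 872 min [ 0.4732 -0.0344  0.1058] max [0.4936 0.1101 0.112 ] mean [0.4834 0.0379 0.1088]
RN 400 min [ 0.5024 -0.0794  0.0986] max [ 0.5447 -0.0488  0.1116] mean [ 0.5238 -0.0645  0.1043]
RF 359 min [ 0.6114 -0.0827  0.0834] max [ 0.6531 -0.0511  0.093 ] mean [ 0.6321 -0.0671  0.0879]
LN 172 min [0.5051 0.1418 0.1015] max [0.5476 0.1542 0.1141] mean [0.5259 0.148  0.1074]
LF 137 min [0.6141 0.144  0.0794] max [0.6564 0.1562 0.0885] mean [0.6356 0.1503 0.084 ]
shelf 11419 min [ 0.5011 -0.0384  0.1615] max [0.7234 0.1199 0.1887] mean [0.609  0.0404 0.1688]
offcut 1126 min [ 0.3384 -0.2792  0.0154] max [ 0.424  -0.1783  0.0256] mean [ 0.381  -0.2286  0.0222]
[-0.01047098  0.00253009  0.11346043]
188 [(-0.032, 0.168), (-0.035, 0.17), (-0.039, 0.169), (-0.041, 0.097), (-0.045, 0.097), (-0.049, 0.102), (-0.053, 0.098), (-0.056, 0.101), (-0.06, 0.102), (-0.064, 0.103), (-0.068, 0.104), (-0.072, 0.105), (-0.075, 0.105), (-0.079, 0.11), (-0.087, -0.0), (-0.091, 0.002)]
192 [(-0.032, 0.164), (-0.0
[... 2905 characters left out ...]
453, 0.451, 0.45, 0.448, 0.446, 0.444] [0.11, 0.11, 0.108, 0.107, 0.109, 0.108, 0.106, 0.107, 0.11, 0.108, 0.108, 0.11, 0.108, 0.11, 0.107, 0.111, 0.11, 0.106, 0.106, 0.106, 0.108, 0.108, 0.108, 0.108, 0.109, 0.109, 0.109, 0.111, 0.11, 0.108]
228 234 [0.4444 0.0195 0.1072] [0.499, 0.497, 0.495, 0.493, 0.491, 0.489, 0.488, 0.486, 0.484, 0.482, 0.48, 0.478, 0.476, 0.474, 0.472, 0.47, 0.469, 0.467, 0.465, 0.463, 0.461, 0.459, 0.457, 0.456, 0.454, 0.452, 0.45, 0.448, 0.446, 0.444] [0.108, 0.106, 0.108, 0.108, 0.11, 0.11, 0.108, 0.108, 0.109, 0.108, 0.108, 0.112, 0.11, 0.111, 0.111, 0.113, 0.108, 0.107, 0.105, 0.109, 0.108, 0.107, 0.108, 0.108, 0.108, 0.109, 0.109, 0.109, 0.109, 0.107]
scene
True
```

View pics/scene_crop.png

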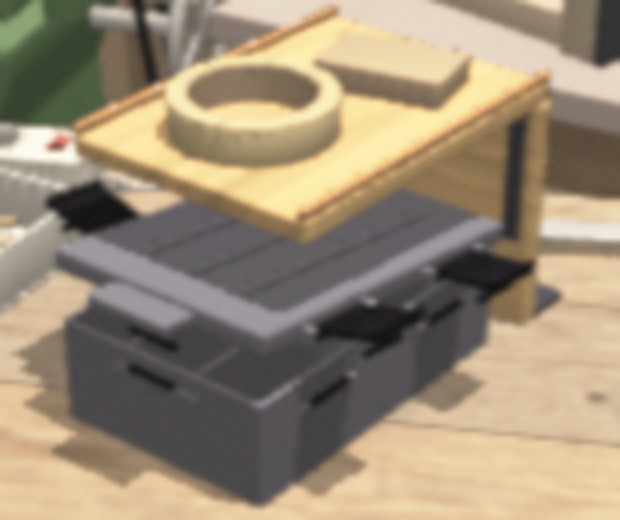

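View pics/top_crop.png

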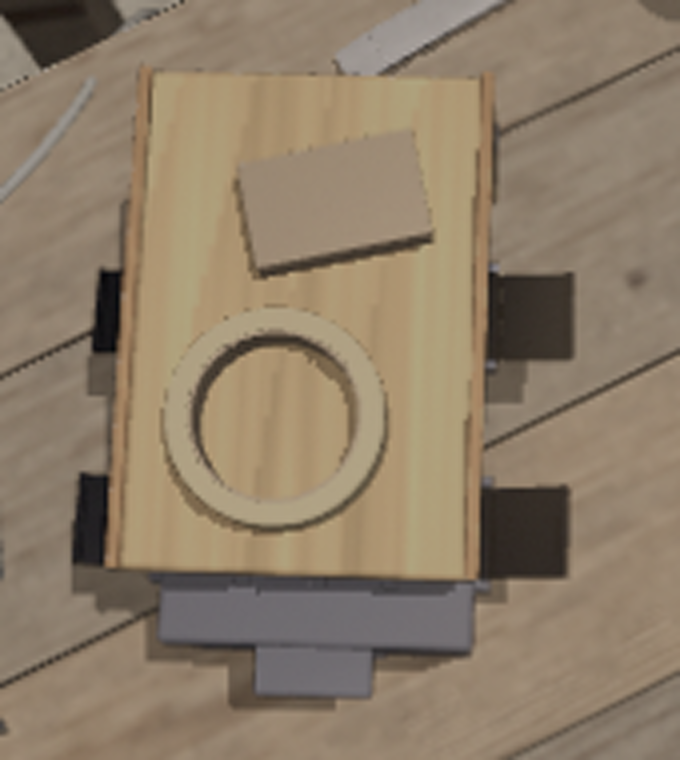

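The scene image shows the case under the shelf, its lid up about 0.12 rad with the tab at top-camera pixel (218,228). All four clips stick out. From the measurements the case origin is at about (0.578, 0.038) with yaw near -0.01. The tab's upper face is at z≈0.108, which fits a raised lid. Next I'll close the gripper and go above the tab.

```bash
cat >> h.py <<'E'
def plan(pos=None,Rt=None,show=True):
    from station import sensors
    o=sensors.get_obs(); R0=R.from_euler('xyz',o["eef_rot"])
    out=[]
    if Rt is not None:
        rv=(R0.inv()*Rt).as_rotvec(); out.append(("rotvec",rv.round(3),"rows>=",np.linalg.norm(rv)/0.18))
    if pos is not None:
        Ru=Rt if Rt is not None else R0
        d=Ru.inv().apply(np.array(pos)-o["ee_pos"])*1000; out.append(("shift mm (after turn)",d.round(1),"shift in current axes",(R0.inv().apply(np.array(pos)-o["ee_pos"])*1000).round(1)))
    for x in out: print(*x)
    print("t",o["time_s"],"tcp",o["ee_pos"].round(4),"rpy",o["eef_rot"].round(3),"F",o["force"].round(1),"q",o["qpos"].round(2),"grip",round(o["grip_width"],4))
E
python3 - <<'E'
from h import *
plan([.449,.038,.245],R.from_euler('xyz',[np.pi,0,np.pi/2]))
E
```

```text
rotvec [-0.     0.001 -0.331] rows>= 1.8378764395368927
shift mm (after turn) [-482.1  270.4   57.2] shift in current axes [-368.1  412.3   57.5]
t 0.15 tcp [0.1786 0.5201 0.3022] rpy [-3.142e+00  1.000e-03  1.240e+00] F [ 0.4 -0.4  0.4] q [ 1.17  0.3   1.52  0.    1.32 -0.07] grip 0.094
```

>>> move_arm --rows "0 0 0 0 0 -0.16; 0 0 0 0 0 -0.16; -46 26 0 0 0 0; -46 26 0 0 0 0; -46 26 0 0 0 0; -46 26 0 0 0 0; -46 26 0 0 0 0; -46 26 0 0 0 0; -46 26 0 0 0 0; -46 26 0 0 0 0; -46 26 0 0 0 0; -46 26 0 0 0 0; 0 0 0 0 0 0" --grip -1 --newtons 20

```text
time_s: 1.78
ee_pos: [0.4448, 0.0449, 0.3011]
eef_rot: [-3.14, 0.003, 1.572]
force: [0.3, 0.1, -0.3]
grip_width: 0.0001
```

```bash
python3 - <<'E'
from h import *
plan([.449,.038,.245],R.from_euler('xyz',[np.pi,0,np.pi/2]))
E
```

```text
rotvec [-0.001  0.003  0.002] rows>= 0.021365840710628973
shift mm (after turn) [-6.9  4.2 56.1] shift in current axes [-6.7  4.2 56.1]
t 1.775 tcp [0.4448 0.0449 0.3011] rpy [-3.140e+00  3.000e-03  1.572e+00] F [ 0.3  0.1 -0.3] q [ 0.02  0.07  1.8  -0.    1.28 -1.55] grip 0.0001
```

>>> move_arm --rows "-7 2 28 0 0 0; 0 2 28 0 0 0; 0 0 15 0 0 0; 0 0 10 0 0 0; 0 0 5 0 0 0; 0 0 3 0 0 0"

```text
time_s: 2.52
ee_pos: [0.4477, 0.0403, 0.21]
eef_rot: [-3.141, 0.003, 1.574]
force: [0.9, 0.1, 0.2]
grip_width: 0.0008
```

>>> move_arm --rows "0 0 4 0 0 0; 0 0 4 0 0 0; 0 0 4 0 0 0; 0 0 4 0 0 0; 0 0 4 0 0 0"

```text
time_s: 3.15
ee_pos: [0.448, 0.0403, 0.1896]
eef_rot: [3.14, 0.003, 1.574]
force: [0.1, 0.7, -0.3]
grip_width: 0.0002
```

```bash
python3 - <<'E'
from h import *
from station import camera
c=camera("scene"); np.savez("s1.npz",**c);cv2.imwrite("pics/s1.png",cv2.resize(c["color"][60:260,130:330],None,fx=3,fy=3,interpolation=cv2.INTER_CUBIC))
c=camera("top"); np.savez("t1.npz",**c);cv2.imwrite("pics/t1.png",cv2.resize(c["color"][60:260,130:330],None,fx=3,fy=3,interpolation=cv2.INTER_CUBIC))
E
```

```text
(no output)
```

View pics/s1.png

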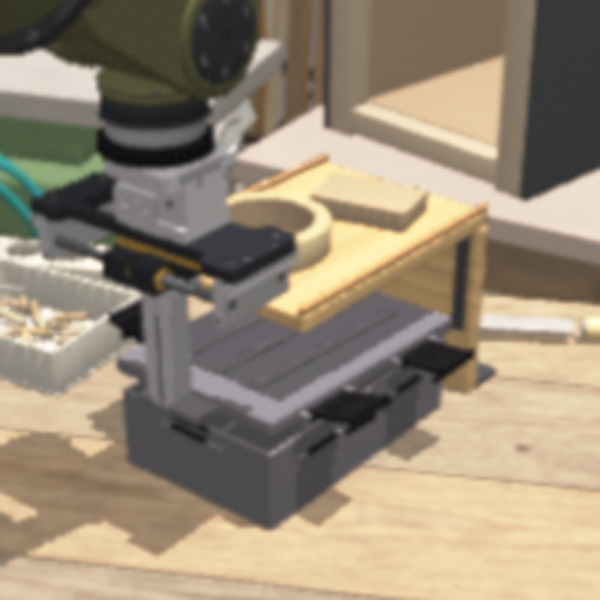

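View pics/t1.png

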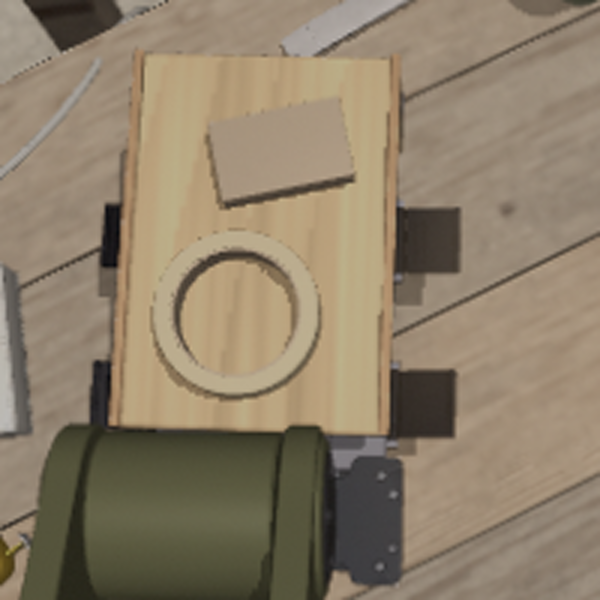

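>>> move_arm --rows "0 0 3 0 0 0; 0 0 3 0 0 0; 0 0 2 0 0 0"

```text
time_s: 3.62
ee_pos: [0.4479, 0.0403, 0.1818]
eef_rot: [3.141, 0.003, 1.574]
force: [-2.7, 1.0, 4.3]
grip_width: 0.0005
```

>>> move_arm --rows "0 0 2 0 0 0; 0 0 2 0 0 0"

```text
time_s: 3.88
ee_pos: [0.4479, 0.0403, 0.1775]
eef_rot: [3.141, 0.003, 1.574]
force: [0.0, -0.5, 0.4]
grip_width: 0.0009
```

>>> move_arm --rows "0 0 1.5 0 0 0; 0 0 1 0 0 0"

```text
time_s: 4.12
ee_pos: [0.4481, 0.0403, 0.1765]
eef_rot: [3.14, 0.003, 1.574]
force: [-10.6, -0.6, 24.0]
grip_width: 0.0007
```

>>> move_arm --rows "0 0 -10 0 0 0; 0 0 -40 0 0 0; 0 -10 -50 0 0 0; 0 -10 -50 0 0 0; 0 0 0 0 0 0"

```text
time_s: 4.75
ee_pos: [0.4272, 0.0406, 0.3315]
eef_rot: [3.14, 0.003, 1.574]
force: [-0.0, 0.3, -1.1]
grip_width: 0.0003
```

```bash
python3 - <<'E'
from h import *
from station import camera
c=camera("scene"); np.savez("s2.npz",**c);cv2.imwrite("pics/s2.png",cv2.resize(c["color"][100:250,150:350],None,fx=4,fy=4,interpolation=cv2.INTER_CUBIC))
plan([.46,.22,.30],R.from_euler('xyz',[2.531,0,0]))
W=world(c)
# case top cloud in front of shelf
for (u,v) in [(185,188),(190,192),(205,190)]: print(W[v,u].round(4))
E
```

```text
rotvec [-0.477 -0.476  1.521] rows>= 9.243847135747858
shift mm (after turn) [  33.  -163.9  -78.7] shift in current axes [179.4  33.6  29. ]
t 4.8 tcp [0.427  0.0406 0.3295] rpy [-3.140e+00  3.000e-03  1.574e+00] F [ 0.5  0.3 -0.3] q [ 0.01  0.    1.8  -0.    1.34 -1.56] grip 0.0005
[0.473  0.0673 0.083 ]
[0.4671 0.0473 0.0832]
[0.4925 0.027  0.0837]
```

View pics/s2.png

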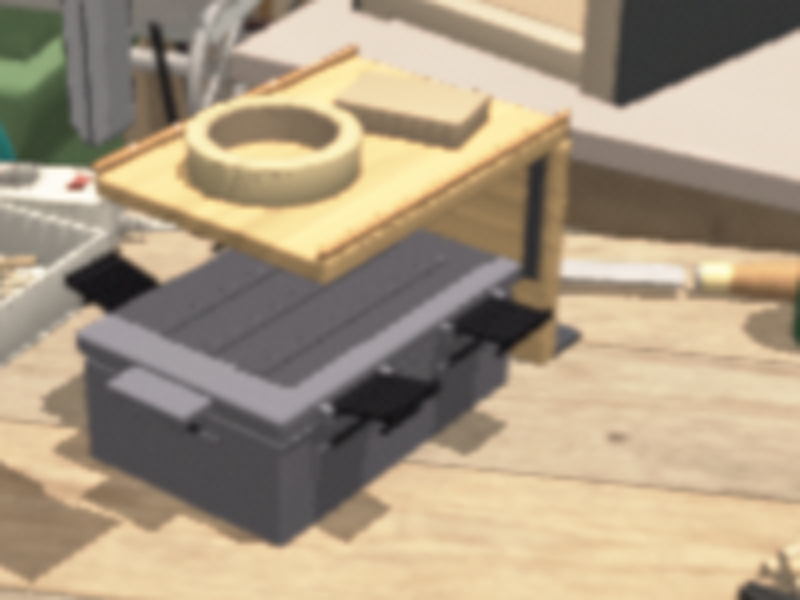

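>>> move_arm --rows "60 0 0 0 0 0; 60 0 0 0 0 0; 60 0 0 0 0 0; 0 0 0 -0.0477 -0.0476 0.1521; 0 0 0 -0.0477 -0.0476 0.1521; 0 0 0 -0.0477 -0.0476 0.1521; 0 0 0 -0.0477 -0.0476 0.1521; 0 0 0 -0.0477 -0.0476 0.1521; 0 0 0 -0.0477 -0.0476 0.1521; 0 0 0 -0.0477 -0.0476 0.1521; 0 0 0 -0.0477 -0.0476 0.1521; 0 0 0 -0.0477 -0.0476 0.1521; 0 0 0 -0.0477 -0.0476 0.1521; 0 0 0 0 0 0"

```text
time_s: 6.55
ee_pos: [0.4254, 0.2256, 0.3052]
eef_rot: [2.499, 0.011, -0.045]
force: [-0.7, -0.0, -0.3]
grip_width: 0.0005
```

```bash
python3 - <<'E'
from h import *
from station import camera
Rt=R.from_euler('xyz',[2.531,0,0])
print(np.array([.4,.2,.3]))
plan([.527,.25,.30],Rt)
c=camera("top"); np.savez("t2.npz",**c);cv2.imwrite("pics/t2.png",cv2.resize(c["color"][60:260,130:330],None,fx=3,fy=3,interpolation=cv2.INTER_CUBIC))
E
```

```text
[0.4 0.2 0.3]
rotvec [ 0.031  0.036 -0.03 ] rows>= 0.3114489132005474
shift mm (after turn) [101.6 -23.   -9.7] shift in current axes [100.5 -25.6 -14.1]
t 6.55 tcp [0.4254 0.2256 0.3052] rpy [ 2.499  0.011 -0.045] F [-0.7 -0.  -0.3] q [ 0.58  0.31  1.58 -0.5   1.66  0.69] grip 0.0005
```

View pics/t2.png

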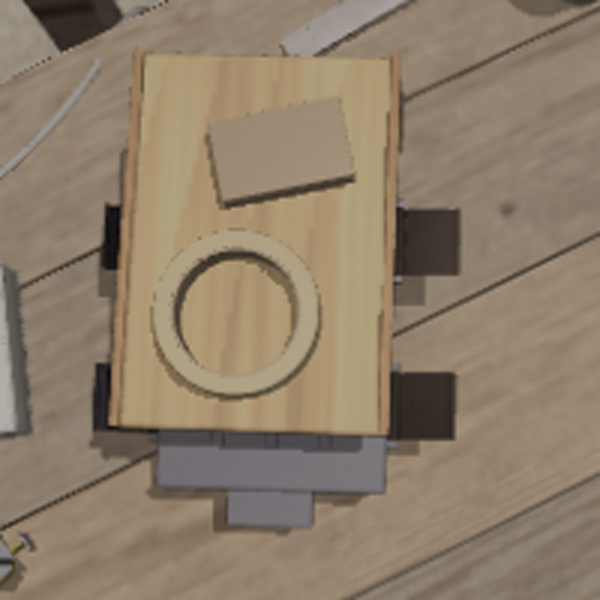

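Clear top view: lid flat, clips still open. Now I'll remeasure the case pose and clips from this frame.

```bash
python3 - <<'E'
from h import *
c=load("t2.npz");W=world(c);Z=W[...,2]
v,u=np.mgrid[:384,:512]
m=(Z>0.05)&(Z<0.14)
def rep(n,mm):
    q=W[mm]; print(n,len(q),"min",np.percentile(q,2,0).round(4),"max",np.percentile(q,98,0).round(4),"mean",q.mean(0).round(4))
rep("tab",m&(v>225)&(v<245)&(u>195)&(u<245))
rep("lidfront",m&(v>209)&(v<221)&(u>175)&(u<265))
rep("RN",m&(u>264)&(u<300)&(v>165)&(v<215))
rep("RF",m&(u>266)&(u<300)&(v>115)&(v<160))
rep("LN",m&(u<171)&(u>150)&(v>165)&(v<215))
rep("LF",m&(u<171)&(u>150)&(v>115)&(v<160))
for k in (185,195,245,255):
  r=np.where(m[200:230,k])[0]+200; print(k,r.max(),W[r.max(),k].round(4))
for s,n,us,rs in ((1,"R",range(262,288,2),(194,200,140,134)),(1,"L",range(158,174,2),(192,198,140,134))):
  for r in rs: print(n,r,[ (round(float(W[r,k,1]),3),round(float(Z[r,k]),3)) for k in us])
E
```

```text
tab 288 min [0.4418 0.0108 0.0764] max [0.4599 0.0652 0.0828] mean [0.4509 0.0382 0.0799]
lidfront 844 min [ 0.4704 -0.0339  0.081 ] max [0.4912 0.1106 0.0868] mean [0.4808 0.0381 0.084 ]
RN 389 min [ 0.5    -0.0798  0.0795] max [ 0.5431 -0.0487  0.0901] mean [ 0.5214 -0.0643  0.084 ]
RF 367 min [ 0.6094 -0.0829  0.0772] max [ 0.6518 -0.0511  0.0855] mean [ 0.6306 -0.0669  0.0811]
LN 120 min [0.5021 0.1417 0.0827] max [0.5454 0.1549 0.0923] mean [0.5226 0.15   0.0874]
LF 121 min [0.6126 0.1452 0.074 ] max [0.6556 0.156  0.0808] mean [0.6346 0.1511 0.0772]
185 222 [0.4659 0.1063 0.0841]
195 222 [0.4663 0.0866 0.0842]
245 224 [ 0.4642 -0.0109  0.084 ]
255 224 [ 0.4646 -0.0303  0.0825]
R 194 [(-0.043, 0.079), (-0.047, 0.079), (-0.051, 0.081), (-0.055, 0.079), (-0.059, 0.082), (-0.062, 0.084), (-0.066, 0.085), (-0.07, 0.084), (-0.074, 0.083), (-0.078, 0.091), (-0.085, -0.001), (-0.089, -0.0), (-0.093, 0.003)]
R 200 [(-0.043, 0.079), (-0.047, 0.083), (-0.051, 0.084), (-0.055, 0.08), (-0.059, 0.081), (-0.063, 0.084), (-0.066, 0.083), (-0.07, 0.082), (-0.074, 0.087), (-0.078, 0.089), (-0.08
[... 326 characters left out ...]
.053, 0.082), (-0.057, 0.079), (-0.061, 0.081), (-0.053, 0.903), (-0.069, 0.081), (-0.073, 0.081), (-0.077, 0.083), (-0.081, 0.082), (-0.088, -0.003), (-0.092, -0.0)]
L 192 [(0.186, -0.004), (0.181, -0.002), (0.154, 0.087), (0.15, 0.085), (0.125, 0.17), (0.122, 0.169), (0.119, 0.165), (0.116, 0.164)]
L 198 [(0.184, 0.001), (0.18, -0.001), (0.152, 0.091), (0.149, 0.088), (0.125, 0.17), (0.121, 0.17), (0.119, 0.164), (0.115, 0.166)]
L 140 [(0.19, 0.0), (0.185, 0.001), (0.181, 0.001), (0.176, 0.001), (0.152, 0.079), (0.149, 0.077), (0.122, 0.17), (0.119, 0.169)]
L 134 [(0.192, -0.002), (0.187, -0.001), (0.182, -0.001), (0.177, -0.0), (0.153, 0.079), (0.15, 0.076), (0.145, 0.077), (0.119, 0.17)]
```

```bash
cat > c.py <<'E'
import sys
from h import *
# side s: +1 left/-1 right ; x ; list of (s,z) T points in mm
def go(side,x,hy,pts):
    from station import sensors
    Rt=R.from_euler('xyz',[side*2.531,0,0])
    o=sensors.get_obs();R0=R.from_euler('xyz',o["eef_rot"])
    T=o["ee_pos"]+R0.apply([0,0,.097])
    print("rot corr",(R0.inv()*Rt).as_rotvec().round(3)," T now s,z mm:",((T[1]-hy)*side*1000).round(1),((T[2]-.074)*1000).round(1),"x",T[0].round(4),"F",o["force"].round(1),"t",o["time_s"])
    p=o["ee_pos"]
    for s,z in pts:
        t=np.array([x,hy+side*s/1000,.074+z/1000]); q=t-Rt.apply([0,0,.097])
        print((s,z),"tcp",q.round(4),"shift",(Rt.inv().apply(q-p)*1000).round(1)); p=q
E
python3 - <<'E'
from c import *
go(1,.5225,.117,[(25.5,110),(25.5,28),(25.5,9),(25.5,-12),(25.5,-28),(19.5,-35.5),(11.5,-38)])
E
```

```text
rot corr [ 0.031  0.035 -0.028]  T now s,z mm: 50.6 153.7 x 0.4219 F [ 0.2  0.  -1.3] t 6.6
(25.5, 110) tcp [0.5225 0.1981 0.2635] shift [97.2 -1.6 50.1]
(25.5, 28) tcp [0.5225 0.1981 0.1815] shift [  0.  -47.   67.2]
(25.5, 9) tcp [0.5225 0.1981 0.1625] shift [  0.  -10.9  15.6]
(25.5, -12) tcp [0.5225 0.1981 0.1415] shift [  0.  -12.   17.2]
(25.5, -28) tcp [0.5225 0.1981 0.1255] shift [ 0.  -9.2 13.1]
(19.5, -35.5) tcp [0.5225 0.1921 0.118 ] shift [0.  0.6 9.6]
(11.5, -38) tcp [0.5225 0.1841 0.1155] shift [0.  5.1 6.6]
```

>>> move_arm --rows "0 0 0 0.031 0.035 -0.028; 33 0 16 0 0 0; 33 0 16 0 0 0; 31 -1 16 0 0 0; 0 -23 33 0 0 0; 0 -15 22 0 0 0; 0 0 0 0 0 0"

```text
time_s: 7.48
ee_pos: [0.5247, 0.1985, 0.1927]
eef_rot: [2.54, 0.011, 0.03]
force: [-0.0, -1.1, 0.1]
grip_width: 0.0006
```

```bash
python3 - <<'E'
from c import *
go(1,.5225,.117,[(25.5,28)])
E
```

```text
rot corr [-0.009 -0.008  0.03 ]  T now s,z mm: 26.6 38.8 x 0.5254 F [-0.  -1.1  0.1] t 7.475
(25.5, 28) tcp [0.5225 0.1981 0.1815] shift [-2.2 -6.1  9.5]
```

>>> move_arm --rows "-3 -6 9 -0.009 -0.008 0.03; 0 -4 6 0 0 0; 0 -3 4 0 0 0; 0 -3 4 0 0 0; 0 -3 4 0 0 0; 0 -3 4 0 0 0; 0 -3 4 0 0 0"

```text
time_s: 8.35
ee_pos: [0.5227, 0.1997, 0.1522]
eef_rot: [2.536, -0.003, 0.007]
force: [-0.8, -1.4, -0.3]
grip_width: 0.0003
```

```bash
python3 - <<'E'
from c import *
go(1,.5225,.117,[(25.5,-12),(25.5,-28)])
from station import camera
c=camera("top");cv2.imwrite("pics/t3.png",cv2.resize(c["color"][100:260,90:290],None,fx=4,fy=4,interpolation=cv2.INTER_CUBIC))
E
```

```text
rot corr [-0.005 -0.006  0.005]  T now s,z mm: 27.5 -1.5 x 0.5233 F [-0.8 -1.4 -0.3] t 8.35
(25.5, -12) tcp [0.5225 0.1981 0.1415] shift [-0.2 -4.8  9.7]
(25.5, -28) tcp [0.5225 0.1981 0.1255] shift [ 0.  -9.2 13.1]
```

View pics/t3.png

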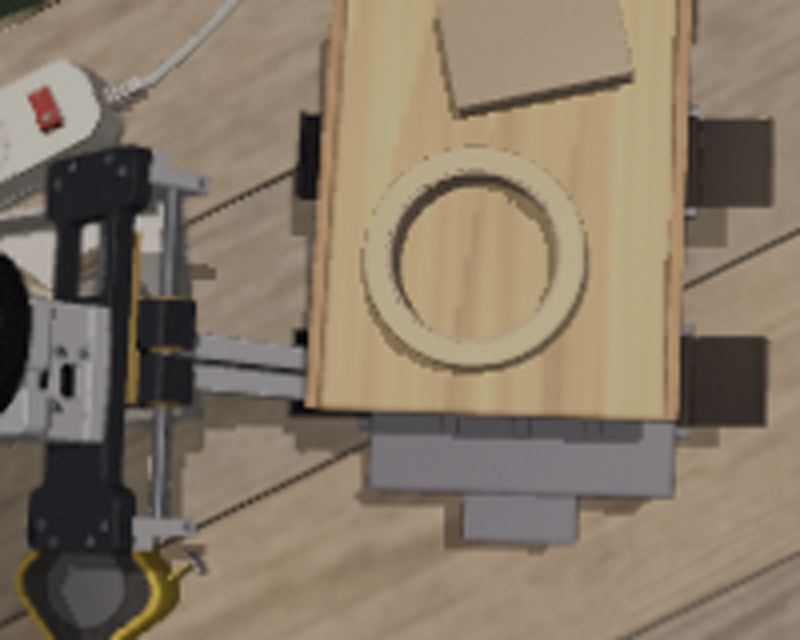

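>>> move_arm --rows "0 -2 5 0 0 0; 0 -2 5 0 0 0; 0 -3 5 0 0 0; 0 -3 5 0 0 0; 0 -3 5 0 0 0"

```text
time_s: 9.02
ee_pos: [0.5229, 0.196, 0.1221]
eef_rot: [2.536, -0.003, 0.008]
force: [-0.3, 1.0, 1.9]
grip_width: 0.0002
```

```bash
python3 - <<'E'
from c import *
go(1,.5225,.117,[(25.5,-28),(19.5,-35.5),(11.5,-38)])
E
```

```text
rot corr [-0.005 -0.006  0.005]  T now s,z mm: 23.7 -31.6 x 0.5235 F [-0.3  1.   1.9] t 9.025
(25.5, -28) tcp [0.5225 0.1981 0.1255] shift [-0.4  0.2 -4. ]
(19.5, -35.5) tcp [0.5225 0.1921 0.118 ] shift [0.  0.6 9.6]
(11.5, -38) tcp [0.5225 0.1841 0.1155] shift [0.  5.1 6.6]
```

>>> move_arm --rows "0 0.4 3 0 0 0; 0 0.4 3 0 0 0; 0 2 1.8 0 0 0; 0 2 1.8 0 0 0"

```text
time_s: 9.52
ee_pos: [0.5228, 0.1874, 0.1163]
eef_rot: [2.538, -0.003, 0.008]
force: [-0.3, 1.0, -1.1]
grip_width: 0.0002
```

```bash
python3 - <<'E'
from c import *
go(1,.5225,.117,[(11.5,-38)])
E
```

```text
rot corr [-0.007 -0.007  0.005]  T now s,z mm: 15.4 -37.6 x 0.5236 F [-0.3  1.  -1.1] t 9.525
(11.5, -38) tcp [0.5225 0.1841 0.1155] shift [-0.3  2.2  2.6]
```

>>> move_arm --rows "0 1.2 0.9 0 0 0; 0 1.2 0.9 0 0 0"

```text
time_s: 9.78
ee_pos: [0.5228, 0.1843, 0.1161]
eef_rot: [2.539, -0.003, 0.008]
force: [-1.4, 10.1, 2.3]
grip_width: 0.0003
```

>>> move_arm --rows "0 1.2 0.9 0 0 0; 0 1.2 0.9 0 0 0"

```text
time_s: 10.02
ee_pos: [0.5228, 0.1834, 0.1164]
eef_rot: [2.544, -0.005, 0.009]
force: [-3.6, 14.7, 2.8]
grip_width: 0.0006
```

>>> move_arm --rows "0 -10 -7 0 0 0; 0 -15 -10 0 0 0; 0 6 -60 0 0 0; 0 0 0 0 0 0"

```text
time_s: 10.52
ee_pos: [0.5219, 0.246, 0.1706]
eef_rot: [2.543, -0.004, 0.009]
force: [-0.1, -1.4, 0.0]
grip_width: 0.0008
```

```bash
cat > look.py <<'E'
import sys
from h import *
from station import camera
n=sys.argv[1]
c=camera("top"); np.savez(n+".npz",**c);cv2.imwrite(f"pics/{n}.png",cv2.resize(c["color"][100:260,120:320],None,fx=4,fy=4,interpolation=cv2.INTER_CUBIC))
W=world(c);Z=W[...,2];v,u=np.mgrid[:384,:512];m=(Z>0.05)&(Z<0.14)
def rep(n,mm):
    q=W[mm]
    if len(q)>20: print(n,len(q),"min",np.percentile(q,2,0).round(4),"max",np.percentile(q,98,0).round(4),"mean",q.mean(0).round(4))
rep("tab",m&(v>225)&(v<245)&(u>195)&(u<245))
rep("lidfront",m&(v>209)&(v<221)&(u>175)&(u<265))
rep("RN",m&(u>264)&(u<300)&(v>165)&(v<215))
rep("RF",m&(u>266)&(u<300)&(v>115)&(v<160))
rep("LN",m&(u<171)&(u>150)&(v>165)&(v<215))
rep("LF",m&(u<171)&(u>150)&(v>115)&(v<160))
E
python3 look.py t4; python3 -c "
from c import *
go(1,.632,.1157,[(25.5,110),(25.5,28)])"
```

```text
tab 286 min [0.4418 0.0109 0.0764] max [0.4599 0.0651 0.0829] mean [0.4509 0.0381 0.0799]
lidfront 845 min [ 0.4703 -0.0339  0.0812] max [0.4912 0.1106 0.0868] mean [0.4808 0.0382 0.0841]
RN 387 min [ 0.5    -0.0799  0.0795] max [ 0.543  -0.0487  0.0905] mean [ 0.5214 -0.0644  0.084 ]
RF 370 min [ 0.6094 -0.083   0.0776] max [ 0.652  -0.0511  0.0849] mean [ 0.6307 -0.067   0.081 ]
LF 120 min [0.6124 0.145  0.0736] max [0.6552 0.1561 0.0813] mean [0.6346 0.1512 0.0772]
rot corr [-0.01  -0.005  0.007]  T now s,z mm: 74.2 13.8 x 0.5215 F [-0.3 -0.7 -1.4] t 10.575
(25.5, 110) tcp [0.632  0.1968 0.2635] shift [111.   94.1 -50.9]
(25.5, 28) tcp [0.632  0.1968 0.1815] shift [  0.  -47.   67.2]
```

View pics/t4.png

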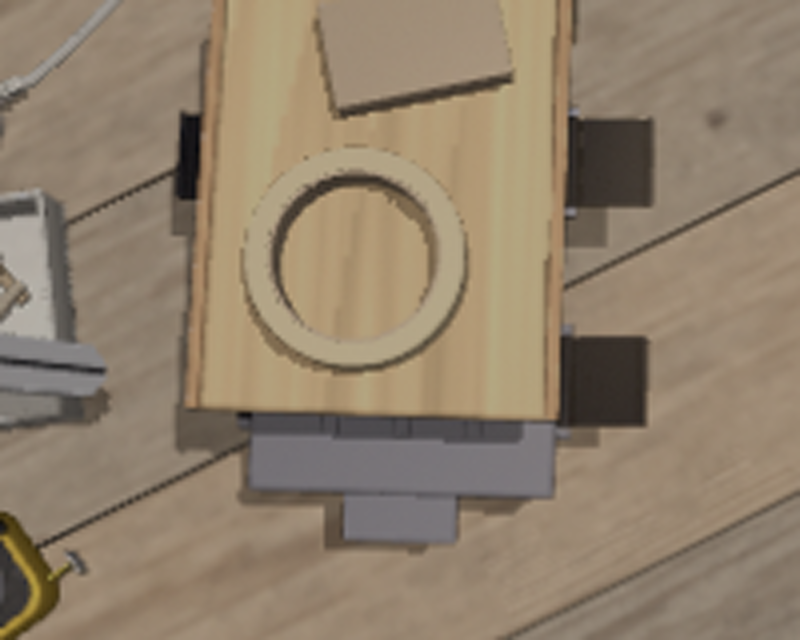

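>>> move_arm --rows "28 8.6 -12.3 0 0 0; 28 8.6 -12.3 0 0 0; 28 0 0 0 0 0; 28 0 0 0 0 0; 0 15 20 -0.01 -0.005 0.007; 0 15 20 0 0 0; 0 0 0 0 0 0"

```text
time_s: 11.45
ee_pos: [0.6344, 0.1954, 0.1714]
eef_rot: [2.523, 0.014, -0.002]
force: [0.5, 0.6, -0.1]
grip_width: 0.0004
```

```bash
python3 -c "
from c import *
go(1,.633,.1157,[(25.5,20)])"
```

```text
rot corr [0.008 0.012 0.007]  T now s,z mm: 23.5 18.3 x 0.6333 F [ 0.5  0.6 -0.1] t 11.45
(25.5, 20) tcp [0.633  0.1968 0.1735] shift [-1.4  0.1 -2.5]
```

Now down on left_far: straight down to z≈-30 in 5–6 mm steps.

>>> move_arm --rows "0 -4 3 0.008 0.012 0.007; 0 -3.4 4.5 0 0 0; 0 -3.4 4.5 0 0 0; 0 -3.2 4.5 0 0 0; 0 -3.2 4.5 0 0 0; 0 -3 4.5 0 0 0; 0 -3 4.5 0 0 0"

```text
time_s: 12.32
ee_pos: [0.6346, 0.1976, 0.1324]
eef_rot: [2.526, -0.002, -0.0]
force: [0.8, 1.3, 2.1]
grip_width: 0.0004
```

```bash
python3 -c "
from c import *
go(1,.633,.1157,[(25.5,-28),(19.5,-35.5)])"
```

```text
rot corr [ 0.005 -0.001 -0.001]  T now s,z mm: 26.0 -20.8 x 0.6347 F [0.8 1.3 2.1] t 12.325
(25.5, -28) tcp [0.633  0.1968 0.1255] shift [-1.6 -3.3  6.2]
(19.5, -35.5) tcp [0.633  0.1908 0.118 ] shift [0.  0.6 9.6]
```

>>> move_arm --rows "-1 -2 3.5 0 0 0; 0 -1.5 3 0 0 0; 0 0.3 3.5 0 0 0; 0 0.3 3.5 0 0 0; 0 0.6 3 0 0 0"

```text
time_s: 12.95
ee_pos: [0.6335, 0.1908, 0.1168]
eef_rot: [2.528, -0.003, 0.001]
force: [-1.3, 6.2, 6.4]
grip_width: 0.0003
```

```bash
python3 -c "
from c import *
go(1,.633,.1157,[(19.5,-35.5),(11.5,-38)])"
```

```text
rot corr [ 0.003 -0.003 -0.001]  T now s,z mm: 19.2 -36.5 x 0.6338 F [-1.3  6.2  6.4] t 12.95
(19.5, -35.5) tcp [0.633  0.1908 0.118 ] shift [-0.5  0.6 -1. ]
(11.5, -38) tcp [0.633  0.1828 0.1155] shift [0.  5.1 6.6]
```

>>> move_arm --rows "0 1.6 1.2 0 0 0; 0 1.6 1.2 0 0 0"

```text
time_s: 13.2
ee_pos: [0.6334, 0.1882, 0.1166]
eef_rot: [2.531, -0.004, 0.002]
force: [-0.6, 6.4, -0.1]
grip_width: 0.0005
```

>>> move_arm --rows "0 1.4 1 0 0 0; 0 1.4 1 0 0 0"

```text
time_s: 13.45
ee_pos: [0.6332, 0.1848, 0.1161]
eef_rot: [2.532, -0.003, 0.003]
force: [0.1, 0.8, 0.4]
grip_width: 0.0004
```

>>> move_arm --rows "0 1.2 0.9 0 0 0; 0 1 0.7 0 0 0"

```text
time_s: 13.7
ee_pos: [0.6332, 0.1832, 0.1163]
eef_rot: [2.535, -0.004, 0.003]
force: [-0.5, 11.6, 1.9]
grip_width: 0.0003
```

>>> move_arm --rows "0 -10 -7 0 0 0; 0 -15 -10 0 0 0; -10 30 -50 0 0 0; -20 30 -50 0 0 0; -20 30 -50 0 0 0; -20 30 -50 0 0 0; 0 0 0 0 0 0"

```text
time_s: 14.58
ee_pos: [0.56, 0.2352, 0.3529]
eef_rot: [2.533, -0.0, 0.005]
force: [0.1, -0.4, 0.4]
grip_width: 0.0004
```

```bash
python3 look.py t5; python3 -c "
from h import *
plan([.53,-.122,.36],R.from_euler('xyz',[-2.531,0,0]))"
```

```text
tab 285 min [0.4418 0.0117 0.0772] max [0.4599 0.0652 0.0829] mean [0.4509 0.0382 0.0799]
lidfront 844 min [ 0.4703 -0.0338  0.0813] max [0.4913 0.1106 0.0868] mean [0.4808 0.0381 0.0841]
RN 389 min [ 0.4999 -0.0799  0.0793] max [ 0.543  -0.0487  0.0901] mean [ 0.5214 -0.0644  0.084 ]
RF 371 min [ 0.6096 -0.083   0.0774] max [ 0.652  -0.0511  0.0852] mean [ 0.6307 -0.0671  0.0811]
rotvec [1.221 0.004 0.005] rows>= 6.783710186606129
shift mm (after turn) [ -30.2  286.6 -212.9] shift in current axes [-31.9 298.1 196.3]
t 14.625 tcp [0.5602 0.2349 0.3498] rpy [2.531 0.004 0.005] F [ 0.1 -0.9 -0.3] q [ 0.48  0.52  1.17 -0.54  1.73  0.47] grip 0.0005
```

View pics/t5.png

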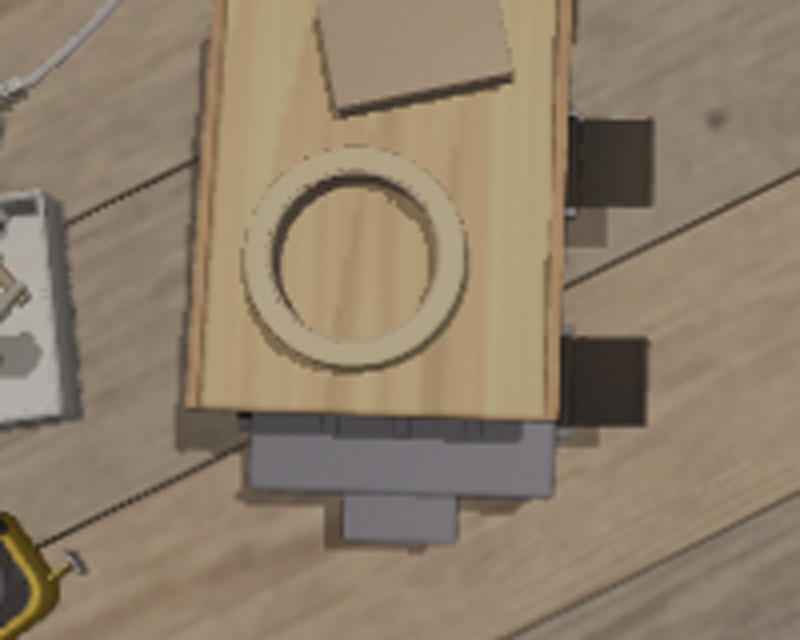

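>>> move_arm --rows "0 0 0 0.1745 0 0; 0 0 0 0.1745 0 0; 0 0 0 0.1745 0 0; 0 0 0 0.1745 0 0; 0 0 0 0.1745 0 0; 0 0 0 0.1745 0 0; 0 0 0 0.1745 0 0; 0 0 0 0 0 0"

```text
time_s: 15.62
ee_pos: [0.5619, 0.2373, 0.3339]
eef_rot: [-2.501, 0.027, -0.0]
force: [0.3, 0.6, 0.4]
grip_width: 0.0004
```

```bash
python3 -c "
from h import *
plan([.521,-.16,.36],R.from_euler('xyz',[-2.531,0,0]))"
```

```text
rotvec [-0.03   0.022 -0.016] rows>= 0.22524637360681135
shift mm (after turn) [ -40.9  310.5 -249.2] shift in current axes [ -41.4  303.5 -257.6]
t 15.625 tcp [0.5619 0.2373 0.3339] rpy [-2.501  0.027 -0.   ] F [0.3 0.6 0.4] q [0.17 0.37 1.43 0.66 1.3  0.01] grip 0.0004
```

>>> move_arm --rows "0 0 0 -0.03 0.022 -0.016; 0 -10 -14 0 0 0; -6 45 -34 0 0 0; -6 45 -34 0 0 0; -6 45 -34 0 0 0; -6 45 -34 0 0 0; -6 45 -34 0 0 0; -6 45 -34 0 0 0; -6 45 -34 0 0 0; 0 0 0 0 0 0"

```text
time_s: 16.88
ee_pos: [0.5207, -0.1642, 0.3838]
eef_rot: [-2.561, -0.005, 0.01]
force: [-0.4, 0.5, -0.4]
grip_width: 0.0003
```

```bash
python3 -c "
from c import *
go(-1,.521,-.041,[(25.5,60),(25.5,28)])"
```

```text
rot corr [0.03  0.001 0.011]  T now s,z mm: 70.0 228.7 x 0.5206 F [-0.4  0.5 -0.4] t 16.875
(25.5, 60) tcp [ 0.521  -0.1221  0.2135] shift [  0.3  63.2 163.7]
(25.5, 28) tcp [ 0.521  -0.1221  0.1815] shift [ 0.  18.3 26.2]
```

>>> move_arm --rows "0 0 0 0.03 0.001 0.011; 0 21 50 0 0 0; 0 21 50 0 0 0; 0 21 50 0 0 0; 0 9 15 0 0 0; 0 6 8 0 0 0; 0 0 0 0 0 0"

```text
time_s: 17.75
ee_pos: [0.5235, -0.1226, 0.1993]
eef_rot: [-2.534, -0.004, 0.005]
force: [-0.3, 0.2, 0.5]
grip_width: 0.0007
```

```bash
python3 -c "
from c import *
go(-1,.5215,-.041,[(25.5,28),(25.5,-28)])"
```

```text
rot corr [ 0.003 -0.     0.006]  T now s,z mm: 26.2 45.7 x 0.5235 F [-0.3  0.2  0.5] t 17.75
(25.5, 28) tcp [ 0.5215 -0.1221  0.1815] shift [-2.   9.9 14.9]
(25.5, -28) tcp [ 0.5215 -0.1221  0.1255] shift [ 0.  32.1 45.9]
```

>>> move_arm --rows "-2 5 7.5 0 0 0; 0 5 7.5 0 0 0; 0 3.2 4.6 0 0 0; 0 3.2 4.6 0 0 0; 0 3.2 4.6 0 0 0; 0 3.2 4.6 0 0 0; 0 3.2 4.6 0 0 0; 0 3.2 4.6 0 0 0"

```text
time_s: 18.75
ee_pos: [0.5227, -0.1232, 0.1474]
eef_rot: [-2.535, -0.008, 0.004]
force: [-0.2, 5.4, 2.3]
grip_width: 0.0005
```

```bash
python3 -c "
from c import *
go(-1,.5215,-.041,[(25.5,-28),(19.5,-35.5)])"
```

```text
rot corr [ 0.004 -0.004  0.008]  T now s,z mm: 26.9 -6.3 x 0.5232 F [-0.2  5.4  2.3] t 18.75
(25.5, -28) tcp [ 0.5215 -0.1221  0.1255] shift [-1.2 11.7 18.5]
(19.5, -35.5) tcp [ 0.5215 -0.1161  0.118 ] shift [ 0.  -0.6  9.6]
```

>>> move_arm --rows "0 -3 2 0 0 0; 0 2.2 4.2 0 0 0; 0 2.2 4.2 0 0 0; 0 2.8 4.2 0 0 0"

```text
time_s: 19.25
ee_pos: [0.5231, -0.1181, 0.1324]
eef_rot: [-2.536, -0.009, 0.004]
force: [-0.3, -0.7, 2.0]
grip_width: 0.0004
```

```bash
python3 -c "
from c import *
go(-1,.5215,-.041,[(25.5,-28),(19.5,-35.5)])"
```

```text
rot corr [ 0.005 -0.005  0.008]  T now s,z mm: 21.9 -21.3 x 0.5236 F [-0.3 -0.7  2. ] t 19.25
(25.5, -28) tcp [ 0.5215 -0.1221  0.1255] shift [-1.6  7.3  3.4]
(19.5, -35.5) tcp [ 0.5215 -0.1161  0.118 ] shift [ 0.  -0.6  9.6]
```

>>> move_arm --rows "0 2.5 3.5 0 0 0; 0 2.5 3.5 0 0 0; 0 2 3 0 0 0; 0 0.5 2.5 0 0 0"

```text
time_s: 19.75
ee_pos: [0.5232, -0.1173, 0.1166]
eef_rot: [-2.536, -0.009, 0.004]
force: [0.4, 0.7, 3.5]
grip_width: 0.0002
```

```bash
python3 -c "
from c import *
go(-1,.5215,-.041,[(19.5,-35.5),(11.5,-38)])"
```

```text
rot corr [ 0.005 -0.005  0.008]  T now s,z mm: 21.0 -37.2 x 0.5236 F [0.4 0.7 3.5] t 19.75
(19.5, -35.5) tcp [ 0.5215 -0.1161  0.118 ] shift [-1.7 -1.7 -0.5]
(11.5, -38) tcp [ 0.5215 -0.1081  0.1155] shift [ 0.  -5.1  6.6]
```

>>> move_arm --rows "0 -1.6 1.2 0 0 0; 0 -1.6 1.2 0 0 0; 0 -1.6 1.2 0 0 0"

```text
time_s: 20.12
ee_pos: [0.5232, -0.1125, 0.116]
eef_rot: [-2.54, -0.01, 0.003]
force: [-0.7, -8.7, -1.7]
grip_width: 0.0007
```

>>> move_arm --rows "0 -1.4 1 0 0 0; 0 -1.2 0.9 0 0 0"

```text
time_s: 20.38
ee_pos: [0.5231, -0.1104, 0.1155]
eef_rot: [-2.544, -0.01, 0.002]
force: [0.4, -5.4, -2.4]
grip_width: 0.0009
```

>>> move_arm --rows "0 -1.4 1 0 0 0; 0 -1 0.7 0 0 0"

```text
time_s: 20.62
ee_pos: [0.5229, -0.1072, 0.1153]
eef_rot: [-2.544, -0.01, 0.002]
force: [0.7, -0.7, 0.3]
grip_width: 0.0004
```

>>> move_arm --rows "0 -1 0.7 0 0 0; 0 -1 0.7 0 0 0"

```text
time_s: 20.88
ee_pos: [0.5231, -0.1057, 0.1155]
eef_rot: [-2.547, -0.011, 0.002]
force: [-2.8, -13.0, 1.0]
grip_width: 0.0007
```

Force rises against the case, so the clip is seated. Retract and look.

>>> move_arm --rows "0 10 -7 0 0 0; 0 15 -10 0 0 0; 0 -6 -60 0 0 0; 0 0 0 0 0 0"

```text
time_s: 21.38
ee_pos: [0.5225, -0.1683, 0.1699]
eef_rot: [-2.546, -0.01, 0.002]
force: [0.1, 0.4, 0.1]
grip_width: 0.0006
```

```bash
python3 look.py t6; python3 -c "
from c import *
go(-1,.631,-.042,[(24,60),(24,22)])"
```

```text
tab 286 min [0.4418 0.0117 0.0767] max [0.4599 0.0652 0.0829] mean [0.4509 0.0382 0.0799]
lidfront 843 min [ 0.4703 -0.0338  0.081 ] max [0.4912 0.1107 0.0872] mean [0.4808 0.0383 0.084 ]
RN 39 min [ 0.5101 -0.1137  0.0946] max [ 0.5315 -0.1083  0.1057] mean [ 0.5207 -0.1115  0.1014]
RF 373 min [ 0.6094 -0.083   0.0774] max [ 0.6519 -0.0511  0.0854] mean [ 0.6306 -0.0671  0.0809]
rot corr [ 0.013 -0.004  0.006]  T now s,z mm: 70.5 13.2 x 0.522 F [-0.7  0.4 -1.1] t 21.425
(24, 60) tcp [ 0.631  -0.1216  0.2135] shift [109.3 -63.7 -11.7]
(24, 22) tcp [ 0.631  -0.1216  0.1755] shift [ 0.  21.8 31.1]
```

View pics/t6.png

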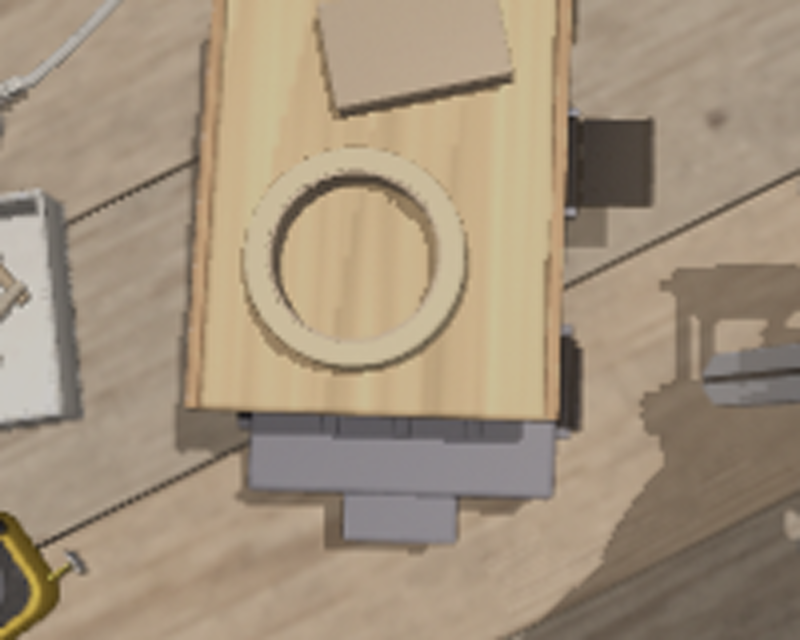

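>>> move_arm --rows "28 -8.6 -12.3 0.013 -0.004 0.006; 28 -8.6 -12.3 0 0 0; 28 0 0 0 0 0; 26 0 0 0 0 0; 0 -13 21 0 0 0; 0 -13 20 0 0 0; 0 0 0 0 0 0"

```text
time_s: 22.3
ee_pos: [0.6325, -0.1203, 0.1693]
eef_rot: [-2.523, 0.013, 0.0]
force: [0.0, -0.2, 0.7]
grip_width: 0.0003
```

```bash
python3 -c "
from c import *
go(-1,.631,-.042,[(24,20)])"
```

```text
rot corr [-0.008  0.011 -0.007]  T now s,z mm: 22.1 16.3 x 0.6315 F [ 0.  -0.2  0.7] t 22.3
(24, 20) tcp [ 0.631  -0.1216  0.1735] shift [-1.5 -1.3 -4.1]
```

>>> move_arm --rows "-1 3.5 3 -0.008 0.011 -0.007; 0 3 4.4 0 0 0; 0 3 4.4 0 0 0; 0 3 4.4 0 0 0; 0 3 4.4 0 0 0; 0 3 4.4 0 0 0; 0 2.8 4.2 0 0 0"

```text
time_s: 23.18
ee_pos: [0.6317, -0.1222, 0.1322]
eef_rot: [-2.528, -0.002, -0.001]
force: [-0.0, -0.6, 2.9]
grip_width: 0.0005
```

```bash
python3 -c "
from c import *
go(-1,.631,-.042,[(24,-28),(19.5,-36)])"
```

```text
rot corr [-0.003 -0.002  0.   ]  T now s,z mm: 24.4 -21.1 x 0.6319 F [-0.  -0.6  2.9] t 23.175
(24, -28) tcp [ 0.631  -0.1216  0.1255] shift [-0.7  3.3  5.9]
(19.5, -36) tcp [ 0.631  -0.1171  0.1175] shift [0.  0.9 9.1]
```

>>> move_arm --rows "0 1.6 3.3 0 0 0; 0 1.6 3.3 0 0 0; 0 0.8 3.3 0 0 0; 0 0.8 3.3 0 0 0; 0 0 2.5 0 0 0"

```text
time_s: 23.8
ee_pos: [0.6318, -0.1174, 0.1155]
eef_rot: [-2.529, -0.002, -0.002]
force: [-1.2, -0.7, 8.3]
grip_width: 0.0004
```

```bash
python3 -c "
from c import *
go(-1,.631,-.042,[(11.5,-38)])"
```

```text
rot corr [-0.002 -0.003 -0.   ]  T now s,z mm: 19.6 -37.9 x 0.6321 F [-1.2 -0.7  8.3] t 23.8
(11.5, -38) tcp [ 0.631  -0.1091  0.1155] shift [-0.8 -6.8  4.8]
```

>>> move_arm --rows "0 -1.6 1.1 0 0 0; 0 -1.6 1.1 0 0 0; 0 -1.6 1.1 0 0 0"

```text
time_s: 24.18
ee_pos: [0.6316, -0.1137, 0.1152]
eef_rot: [-2.534, -0.003, -0.003]
force: [-0.8, -7.5, -0.9]
grip_width: 0.0003
```

>>> move_arm --rows "0 -1.4 1 0 0 0; 0 -1.2 0.9 0 0 0"

```text
time_s: 24.42
ee_pos: [0.6315, -0.1115, 0.1147]
eef_rot: [-2.536, -0.003, -0.004]
force: [-0.0, -2.3, -1.7]
grip_width: 0.0003
```

>>> move_arm --rows "0 -1.4 1 0 0 0; 0 -1 0.7 0 0 0"

```text
time_s: 24.68
ee_pos: [0.6315, -0.1083, 0.1145]
eef_rot: [-2.536, -0.003, -0.004]
force: [-0.1, -6.5, 1.4]
grip_width: 0.0005
```

>>> move_arm --rows "0 -1 0.7 0 0 0; 0 -0.8 0.6 0 0 0"

```text
time_s: 24.92
ee_pos: [0.6315, -0.1077, 0.1146]
eef_rot: [-2.54, -0.004, -0.005]
force: [-2.8, -9.9, 2.1]
grip_width: 0.0008
```

Seated. Retract well clear and inspect, right side with the scene camera and left side with the wrist camera.

>>> move_arm --rows "0 10 -7 0 0 0; 0 15 -10 0 0 0; -20 -30 -50 0 0 0; -30 -30 -50 0 0 0; -30 -30 -50 0 0 0; -30 -30 -50 0 0 0; 0 0 0 0 0 0"

```text
time_s: 25.8
ee_pos: [0.5213, -0.1575, 0.3435]
eef_rot: [-2.537, 0.001, -0.007]
force: [0.4, -0.1, -0.7]
grip_width: 0.0007
```

```bash
python3 look.py t7; python3 - <<'E'
from h import *
from station import camera
c=camera("scene");np.savez("s7.npz",**c);cv2.imwrite("pics/s7.png",cv2.resize(c["color"][100:250,150:350],None,fx=4,fy=4,interpolation=cv2.INTER_CUBIC))
plan([.53,.2,.36],R.from_euler('xyz',[2.531,0,0]))
E
```

```text
tab 286 min [0.4418 0.0117 0.0765] max [0.4599 0.0651 0.0826] mean [0.4509 0.0383 0.0798]
lidfront 846 min [ 0.4704 -0.0339  0.0809] max [0.4912 0.1107 0.0865] mean [0.4808 0.0381 0.0839]
rotvec [-1.218  0.007 -0.007] rows>= 6.767015232116561
shift mm (after turn) [   8.1 -280.4 -221.7] shift in current axes [   5.7 -305.   186.6]
t 25.9 tcp [ 0.5219 -0.1569  0.3391] rpy [-2.534  0.007 -0.006] F [0.  0.8 1.1] q [-0.52  0.37  1.42  0.52  1.67 -0.54] grip 0.0001
```

View pics/t7.png

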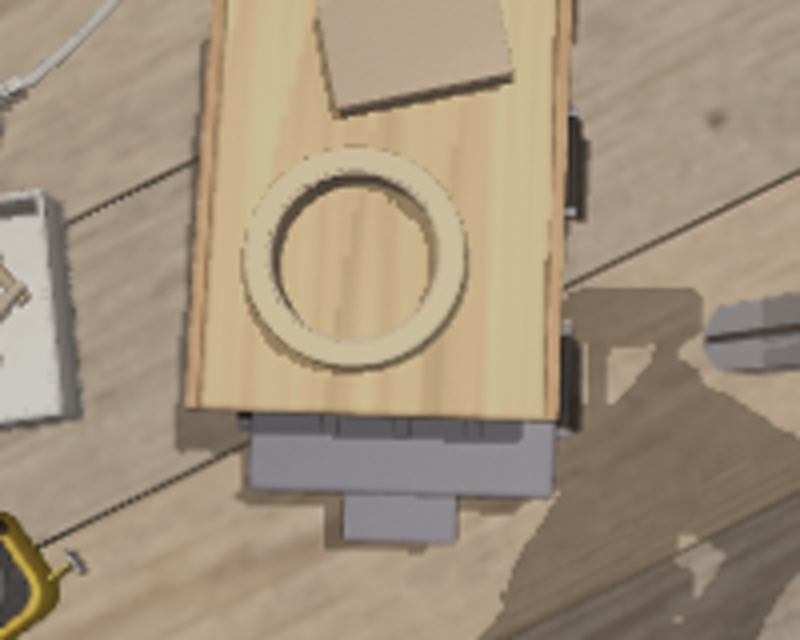

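View pics/s7.png

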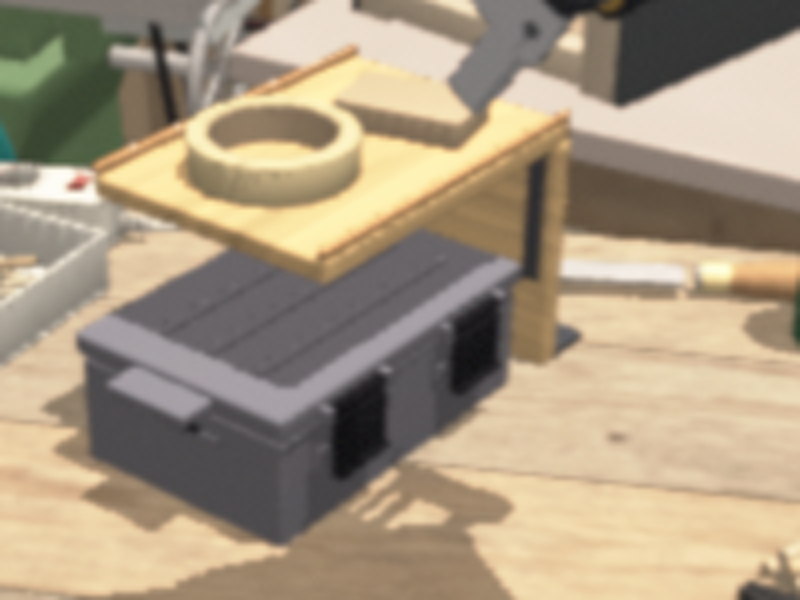

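The right clips are flat (scene crop at (358,425) and (475,345)), and the lid and case haven't moved. There is time left, so I'll check the left side with the wrist camera.

>>> move_arm --rows "0 -10 -25 0 0 0; 0 0 0 -0.174 0 0; 0 0 0 -0.174 0 0; 0 0 0 -0.174 0 0; 0 0 0 -0.174 0 0; 0 0 0 -0.174 0 0; 0 0 0 -0.174 0 0; 0 0 0 -0.174 0 0; 0 -40 -34 0 0 0; 0 -46 -33 0 0 0; 0 -46 -33 0 0 0; 0 -46 -33 0 0 0; 0 -46 -33 0 0 0; 0 -46 -33 0 0 0; 0 -46 -33 0 0 0; 0 -46 -33 0 0 0; 0 0 0 0 0 0"

```text
time_s: 28.02
ee_pos: [0.5265, 0.2997, 0.3264]
eef_rot: [2.49, 0.061, 0.003]
force: [0.7, -0.7, -1.3]
grip_width: 0.0003
```

```bash
python3 - <<'E'
from h import *
from station import camera,sensors
o=sensors.get_obs()
c=camera("wrist");np.savez("w8.npz",**c);cv2.imwrite("pics/w8.png",cv2.resize(c["color"],None,fx=1.5,fy=1.5,interpolation=cv2.INTER_CUBIC))
T=np.eye(4);T[:3,:3]=R.from_euler('xyz',o["eef_rot"]).as_matrix();T[:3,3]=o["ee_pos"];T=T@c["hand_eye"]
np.save("w8W.npy",world(c,T))
plan()
E
```

```text
t 28.075 tcp [0.5268 0.298  0.3267] rpy [2.489e+00 6.100e-02 1.000e-03] F [ 0.3 -0.5 -1.3] q [ 0.59  0.58  1.15 -0.52  1.82  0.54] grip 0.0006
```

View pics/w8.png

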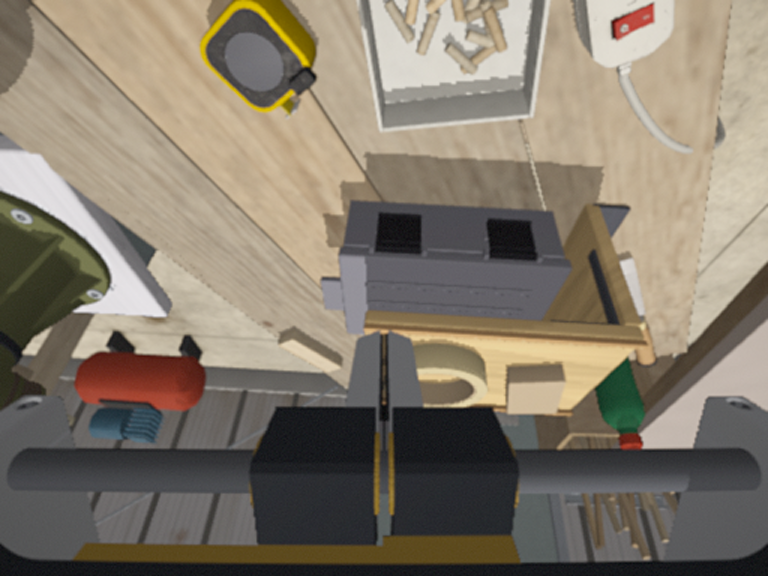

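The wrist view shows both left clips flat on the side wall, at (399,233) and (512,239). A quick depth check before handing in:

```bash
python3 - <<'E'
from h import *
W=np.load("w8W.npy")
for n,(u0,u1) in {"LN":(255,278),"LF":(330,352)}.items():
    q=W[145:166,u0:u1].reshape(-1,3); q=q[(q[:,2]>.03)&(q[:,2]<.08)&(q[:,1]<.14)]
    print(n,q.min(0).round(3),q.max(0).round(3),"dy/dz",np.polyfit(q[:,2],q[:,1],1).round(3),len(q))
q=W[145:170,284:324].reshape(-1,3);q=q[q[:,2]<.065];print("wall",np.polyfit(q[:,2],q[:,1],1).round(3))
a=load("top0.npz");b=load("t7.npz")
for c in(a,b):
    w=world(c);v,u=np.mgrid[:384,:512];m=(u>310)&(u<390)&(v>235)&(v<295)&(w[...,2]>.012)&(w[...,2]<.05);print("offcut",w[m].mean(0).round(4))
from station import ctrl
print(ctrl.hand_in())
E
```

```text
LN [0.509 0.119 0.035] [0.543 0.126 0.078] dy/dz [-0.031  0.125] 481
LF [0.619 0.119 0.033] [0.654 0.126 0.069] dy/dz [-0.047  0.125] 434
wall [0.006 0.111]
offcut [ 0.381  -0.2286  0.0222]
offcut [ 0.3734 -0.2057  0.0219]
the job is handed in; nothing more can be done
None
```

```bash
python3 - <<'E'
from h import *
W=np.load("w8W.npy");v,u=np.mgrid[:384,:512]
m=(u>180)&(u<232)&(v>212)&(v<252)&(W[...,2]>.010)&(W[...,2]<.04)&(W[...,0]>.3)&(W[...,0]<.46)
print(W[m].mean(0).round(4),m.sum())
b=load("t7.npz");w=world(b);m=(u>310)&(u<390)&(v>235)&(v<295)&(w[...,2]>.012)&(w[...,2]<.05);print(m.sum(),(w[235:295,310:390,2]>.1).sum())
E
```

```text
[ 0.3826 -0.2179  0.0194] 495
477 2718
```

I shut the lid and snapped all four side clips home, then handed the job in at about 28 s of the 69 s allowed. `hand_in()` gives no verdict, so this rests on my own checks.

**Order:** I pressed the lid down by its front tab until it snapped. The clips followed as left near, left far, right near and right far.

**What the last checks showed:**
- **Lid:** its front measured 84 mm high and the tab 80 mm, both as expected for a lid lying flat.
- **Right clips:** they hang flat against the case side in the scene and top pictures.
- **Left clips:** they lie flat in the wrist picture. The depth readings there show slopes of about 0.03 to 0.05 rad. This depth is coarse, so it does not cleanly prove the 0.06 rad limit, though a clip that had not snapped would have swung back open.
- **Case:** it moved less than 1 mm between the first look after shutting the lid and the last picture. The initial lid press was only checked against the known tab and clip positions, to about 2 mm.
- **Forces:** the highest readings were about 26 N on the lid, pressing it onto its stop, and about 15 N sideways on a clip. That sideways push was above the 12 N sliding figure for a moment, but the case did not slide.

**One check disagreed:** the last top picture put the offcut about 24 mm from its starting position. The arm hid more than half of that area in the picture. The wrist view, from a poor angle, put it about 11 mm off. The arm never went down near the offcut, so I take both shifts as measuring errors, but I have no clean final view of it.

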